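# Raise the bangle stand to its next button hole

## Task

Raise the bangle stand by one hole: pinch the red paddle against the grip head so that the spring button draws in, lift the post clear of its hole, then let the paddle go and slide the post on until the button snaps out through the next hole up; leave it locked there, with nothing touching it. Be gentle: never strain the button hard against the tube, and leave the candle, the tree ornament and the gift box where they stand.

Things in the scene. Friction and masses are not known exactly. Their poses are not given: they have to be found in the camera images.
- stand: Fixed part of the bangle stand, screwed to the table: dark wooden base plate 160 x 140 x 12 mm and an upright square steel tube, 32 mm outside, 26 mm inside, 3 mm walls, top edge at z = 135 mm. Origin: centre of the base's underside, on the tube's axis; z up; the tube wall with the two button holes faces its +x.
- low_hole (a point): Centre of the lower hole, at x = 16, z = 65 mm of the stand (in the +x face of the tube); the button sits in it at the start. Holes are 11 mm high. The next hole's centre is 28 to 44 mm straight above, different on every stand and not measured: find it by feel. On the way up the button snaps out into it by itself and the post then stops hard. The wall is unbroken between the holes and above.
- post: Inner post, slides only up and down in the tube, with a dark wooden grip head on top, 30 x 30 mm, 45 mm high. Origin: centre of the head, at z = 212 mm of the stand with the button in the lower hole. The head's -x, +y and -y faces are plain; the red paddle is on +x. Moving mass 0.3 to 0.6 kg; about 7 N of friction keeps the post where it is left; lifting it takes 9 to 16 N.
- bar (a point): Middle of the wooden cross bar of the post, 16 mm thick, 220 mm long along the post's y, 55 mm below the middle of the grip head. Four bangles hang from it, two on each side; 18 mm are free between them and the underside of the head. The post can rise 58 mm in all from the lower hole, to an end stop.
- paddle_face (a point): Middle of the outer (+x) face of the red release paddle, 22 mm wide (y), 34 mm high, at rest 8 mm proud of the head (23 mm from the post's axis). Paddle and button are one rigid sprung piece: 6 mm or more of push to -x (limit 7.5) draws the button in clear of the tube. The spring gives 5 N at rest, 12.5 N fully in: a pinch of 20 to 40 N across paddle and head's -x face holds it in.
- button_tip (a point): Centre of the end of the red spring button, an 8 x 8 mm pin pointing to the stand's +x, 147 mm below the middle of the grip head. Sprung out through a hole the tip is 19 mm from the tube's axis (3 mm proud); between holes, with the paddle let go, it rubs on the wall's inside at 13 mm. 1.5 mm play up and down in a hole. Force between button and tube must stay under 30 N.
- candle: White candle jar with a wooden lid, 68 mm across, 85 mm high, standing beside the stand; origin centre of its underside. Leave alone.
- tree: Green ornamental tree, 68 mm across, 118 mm high; origin centre of its underside. Leave alone.
- giftbox: Red gift box with a white ribbon, 80 x 60 x 50 mm; origin centre of its underside. Leave alone.

How it is judged (in metres and radians):
On the way, in this order (a step that is already met when the one before it is completed fails the run):
1. the post is lifted clear of the lower hole (button 9 mm or more above it) (z of button_tip in the frame of stand above 0.074 m), for 0.1 s.
2. the button has snapped out through the next hole up (z of button_tip in the frame of stand between 0.088 and 0.1125 m and x of button_tip in the frame of stand above 0.0172 m), for 0.2 s.
At the end, for the whole second after the job is handed in: The button stands out through the upper hole (its tip more than 17.2 mm from the tube's axis and 88 to 112.5 mm above the table), the post is at rest and untouched, and the candle, tree and gift box stand upright within 20 mm of where they were (all of step 2 and linear speed of post below 0.01 m/s and contact force between the fingers and stand below 0.1 N and distance of each of candle, tree, giftbox from where it was at the start of the episode below 0.02 m and angle between each of candle, tree, giftbox's own z axis and vertical below 0.2 rad).
It fails at once if the button is pressed against the tube with more than 30 N (contact force between post and stand above 30 N).
It fails at once if the candle jar is pushed more than 20 mm or tipped (distance of candle from where it was at the start of the episode above 0.02 m or angle between candle's own z axis and vertical above 0.3 rad).
It fails at once if the tree ornament is pushed more than 20 mm or tipped (distance of tree from where it was at the start of the episode above 0.02 m or angle between tree's own z axis and vertical above 0.3 rad).
It fails at once if the gift box is pushed more than 20 mm or tipped (distance of giftbox from where it was at the start of the episode above 0.02 m or angle between giftbox's own z axis and vertical above 0.3 rad).
It also fails if it takes over 53 s, if anything falls off the work surface, if the arm or the gripper's body presses on something with over 40 N, if the wrist force passes 120 N, or if a joint passes its speed limit or range.

## Robot

A 6-joint arm with a two-finger parallel gripper is mounted at the origin on the work surface. World frame = base frame: x ahead of the robot, y to its left, z up, the work surface at z = 0. Lengths are in mm, angles in rad, forces in N, time in s.
With the tool pointing down it reaches from about 275 to 1000 mm from the base axis. Payload 8.4 kg.
Tool frame: the origin (TCP) lies between the finger pads; the fingertips stand 17 mm ahead of it and the grasp point (between the pads) lies 2 mm behind it (r.tcp_to_tips is the distance from the TCP to the fingertips, in mm); z points along the fingers, y is the line along which they close (so a half turn about z gives the same grasp; the last joint's range is limited). The gripper opens to 85 mm and grips with 20 to 120 N. Pads are 22 mm wide; open, the fingers measure 114 mm over their backs; the gripper's body (76 mm by 85 mm) begins 54 mm behind the grasp point. The pads swing forward as they close: fully open they stand 13 mm farther back than shut.
Start: joints at [-1.312, 0.353, 1.633, -0, 1.155, -0.002], TCP at [161.157, -603.868, 248.281] pointing down, gripper open.
Joint ranges: [-2.63, 2.63], [-0.92, 2.1], [0.06, 2.66], [-1.3, 4.44], [0, 2.69], [-3.02, 3.02]. Speed limits (rad/s): [2.22, 2.22, 2.79, 3.14, 3.14, 3.14].

## Interface

Orientations are given as [roll, pitch, yaw] about the fixed x, y, z axes, in that order (R = Rz(yaw) Ry(pitch) Rx(roll)).
In Python, from rig import r gives the robot as it stands. The module is installed in compiled form; this text tells all that it offers.
- The arm moves only by the tool apply_moves, never from a script. Its argument "series" is text: rows parted by semicolons, each of 7 numbers parted by spaces: the shift along the tool's x, y, z in cm, then the turn, a rotation vector about the tool's x, y, z in rad, then the gripper's target within -1 to 1 (shut at 1, half-way at 0, fully open at -1). In form: tx ty tz rx ry rz fingers; .... A call has exactly 10 rows; each row shifts and turns the commanded pose from where the row before left it, along the tool's axes as they then stand; what a row does not reach is not made up. A row lasts 1/12 s, in which the tool goes at most 41.7 mm and 7.16 degrees, less where a joint would pass 70% of its speed; a pose out of reach is approached as far as the arm can. A call with a gripper value outside its range is refused whole. The fingers move at their own pace and stop on an object; "squeeze" is the grip in N (left out, the last holds). Time passes only in rows, so rows that do not move let the fingers close, or fill a call up. It gives the time, the measured TCP pose, the force and the opening at its end, in the units of the state.
- r.sense(): the state, without advancing time (a new reading comes with each control period).
- r.grab_frame(name): name is "scene" or "top" or "wrist"; returns the picture (420x560x3 uint8, blue, green, red); there is no depth.
- r.camera_info(name): a dict with "K" (3x3 intrinsics, pixels), "extrinsics" (4x4, takes a point from camera to world coordinates). Camera axes: x right, y down, z forward; pixel columns grow to the right and rows downward; lengths in mm; the calibration is good to about 2 mm. The wrist camera is an equidistant fisheye: a pixel r from the principal point sees the ray r / f radians off the axis. A picture is of the moment at which its call begins: read the wrist's pose just before it. camera_info takes no time and is no camera call; for the wrist camera it gives the pose at the moment of the call.
- r.sign_off(): hands the job in, once; it reports no verdict.
The state is a dict: "clock": time; "qpos": joint angles; "qvel": joint speeds; "joint_efforts": joint torques, N m; "eef_pos": TCP position; "tcp_rot": TCP orientation; "contact_force": force on the tool from outside, world axes, zero at the start; "wrist_torque": the same for the moment, N m; "opening": opening from 0.0 (shut) to 1.0 (fully open).
Only numpy, scipy, OpenCV 4.12 (cv2) and the standard library are available. Lean on these libraries where they do the work, as an engineer would, in place of code of your own. Each camera call takes 0.05 s, during which the arm holds its last target. There are 200 camera calls.

## Working session

There is one attempt and no reset: what is moved stays moved. The work goes in short steps, Python scripts to look and compute and a tool call to move; the robot and the scene stay as the last step left them, time stands still between calls to the robot, and variables do not carry over. Pictures are saved under pics/ and viewed, on a budget of 10 in all, crops included, one or two more only if the job needs it, and the job is handed in when it is done.

Besides the shell and the picture viewer there is one more tool, called after ">>>" as name(argument=value, ...), one argument or row to a line, values as JSON. apply_moves: Moves the arm, as the interface text tells. Its arguments: {"type":"object","properties":{"series":{"type":"string"},"squeeze":{"type":"number"}},"required":["series"]}

```bash
mkdir -p pics; python3 - <<'E'
from rig import r
import cv2,numpy as np
print(r.sense())
for n in("scene","top"):
    f=r.grab_frame(n);cv2.imwrite(f"pics/{n}0.png",f)
    c=r.camera_info(n);print(n,np.round(c["K"],1).tolist(),np.round(c["extrinsics"],3).tolist())
a=cv2.imread("pics/scene0.png")
E
```

```text
{'clock': 0.0, 'qpos': array([-1.31243377e+00,  3.53629160e-01,  1.63414854e+00,  4.01249420e-06,
        1.15522734e+00, -2.41935085e-03]), 'qvel': array([ 0.00123844,  0.00091299, -0.0007587 , -0.00116247, -0.00116765,
       -0.00131542]), 'joint_efforts': array([ 3.88947810e-03, -6.05239105e+01, -3.42066908e+01,  3.36583998e-04,
        9.46433516e-03,  6.34487023e-06]), 'eef_pos': array([ 161.01722216, -603.41735642,  247.5673729 ]), 'tcp_rot': array([-3.14018027e+00, -7.08574532e-06,  2.60780280e-01]), 'contact_force': array([-0.47476825,  0.86754722,  0.305902  ]), 'wrist_torque': array([-0.00666628, -0.01123739, -0.02624903]), 'opening': 1.002767537091857}
scene [[391.7, 0.0, 279.0], [0.0, 391.7, 212.2], [0.0, 0.0, 1.0]] [[-0.569, 0.576, -0.586, 1186.889], [0.822, 0.383, -0.422, 437.228], [-0.019, -0.722, -0.691, 812.999], [0.0, 0.0, 0.0, 1.0]]
top [[401.3, 0.0, 274.5], [0.0, 401.3, 202.4], [0.0, 0.0, 1.0]] [[-0.019, -0.975, 0.22, 394.325], [-1.0, 0.018, -0.009, 48.991], [0.005, -0.22, -0.975, 1114.277], [0.0, 0.0, 0.0, 1.0]]
```

View pics/scene0.png

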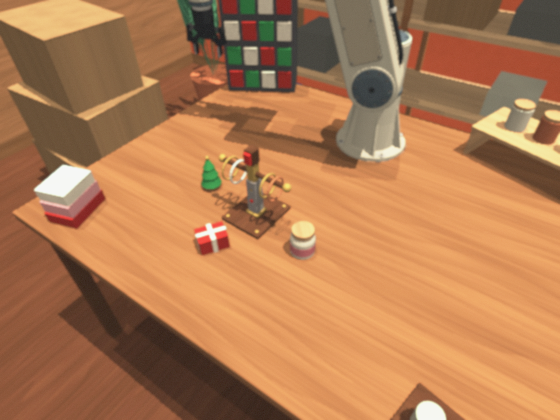

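View pics/top0.png

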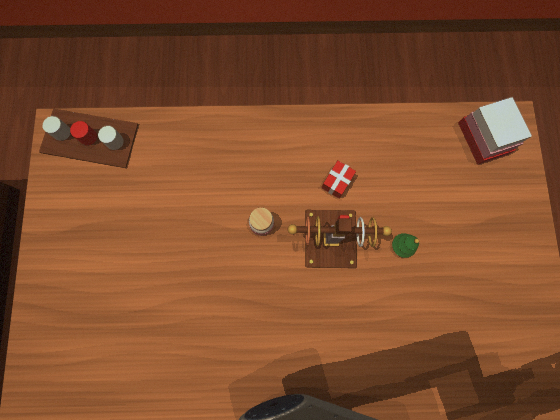

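Scene: the stand is around (255,190), head and red paddle at (251,157), gift box (212,238), candle (303,240), tree (210,172). Top: base plate (331,239), bar ends (292,229)/(388,231), paddle (345,218), so the stand's +x points up in the image, close to world +x.

```bash
cat > h.py <<'E'
import numpy as np
from rig import r
def ray(n,u,v):
    c=r.camera_info(n);K=np.array(c["K"]);E=np.array(c["extrinsics"])
    x=np.array([(u-K[0,2])/K[0,0],(v-K[1,2])/K[1,1],1.])
    if n=="wrist":
        t=np.hypot(x[0],x[1]);s=np.sin(t)/t if t>1e-9 else 1;x=np.array([x[0]*s,x[1]*s,np.cos(t)])
    return E[:3,3],E[:3,:3]@x
def onz(n,u,v,z):
    o,d=ray(n,u,v);return np.round(o+d*(z-o[2])/d[2],1)
def proj(n,P):
    c=r.camera_info(n);K=np.array(c["K"]);E=np.array(c["extrinsics"])
    p=E[:3,:3].T@(np.array(P)-E[:3,3])
    if n=="wrist":
        rr=np.hypot(p[0],p[1]);t=np.arctan2(rr,p[2]);x=p[:2]/rr*t
    else: x=p[:2]/p[2]
    return K[0,0]*x[0]+K[0,2],K[1,1]*x[1]+K[1,2]
E
python3 - <<'E'
from h import *
import cv2
a=onz("top",292,229,157);b=onz("top",388,231,157)
print(a,b,"mid",(a+b)/2,np.linalg.norm(a-b))
for u,v in((311,214),(351,214),(310,262),(352,263)):print("screw",onz("top",u,v,13))
for n,p in(("candle",(261,221)),("tree",(404,246)),("gift",(340,178))):print(n,onz("top",*p,{"candle":85,"tree":60,"gift":50}[n]))
t=cv2.imread("pics/top0.png")[190:290,270:410]
s=cv2.imread("pics/scene0.png")[135:255,190:325]
f=lambda i:cv2.resize(i,(400,400*i.shape[0]//i.shape[1]),interpolation=cv2.INTER_CUBIC)
t,s=f(t),f(s);h=max(len(t),len(s));o=np.zeros((h,800,3),np.uint8);o[:len(t),:400]=t;o[:len(s),400:]=s
cv2.imwrite("pics/crop.png",o)
E
```

```text
[ 5.436e+02 -4.000e-01  1.570e+02] [ 534.5 -231.6  157. ] mid [ 539.05 -116.    157.  ] 231.37901806343632
screw [607.5 -62.2  13. ]
screw [ 605.4 -174.1   13. ]
screw [474.5 -54.2  13. ]
screw [ 469.6 -168.5   13. ]
candle [577.4  76.   85. ]
tree [ 508.2 -299.    60. ]
gift [ 700.  -142.4   50. ]
```

View pics/crop.png

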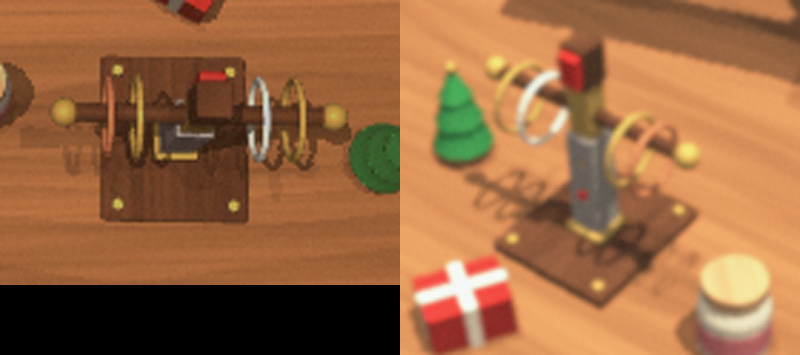

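Gold bar ends at crop (63,112)/(335,117), screws at the four corners of the plate; paddle is on the image-up side, and the button is visible at scene crop (583,195). Bar middle (539,-116), 231 mm over the balls, and screw centre (539.3,-114.8) agree; yaw is about -0.04. Planning a hover above the head.

```bash
cat >> h.py <<'E'
def plan(p,yaw,n):
    s=r.sense();d=(np.array(p)-s["eef_pos"])/n;y=s["tcp_rot"][2];dy=(yaw-y)/n
    for i in range(n):
        a=y+i*dy;c,q=np.cos(a),np.sin(a)
        print("%.2f %.2f %.2f 0 0 %.3f"%((c*d[0]+q*d[1])/10,(q*d[0]-c*d[1])/10,-d[2]/10,-dy),end=" -1; ")
    print()
E
python3 - <<'E'
from h import *
plan((539.7,-115,300),1.53,20)
for P in((539.5,-115.3,234.5),(562,-116,212)):print(proj("top",P),proj("scene",P))
E
```

```text
2.46 -1.87 -0.26 0 0 -0.063 -1; 2.57 -1.71 -0.26 0 0 -0.063 -1; 2.68 -1.55 -0.26 0 0 -0.063 -1; 2.77 -1.37 -0.26 0 0 -0.063 -1; 2.85 -1.19 -0.26 0 0 -0.063 -1; 2.92 -1.01 -0.26 0 0 -0.063 -1; 2.98 -0.82 -0.26 0 0 -0.063 -1; 3.02 -0.63 -0.26 0 0 -0.063 -1; 3.06 -0.44 -0.26 0 0 -0.063 -1; 3.08 -0.25 -0.26 0 0 -0.063 -1; 3.09 -0.05 -0.26 0 0 -0.063 -1; 3.09 0.15 -0.26 0 0 -0.063 -1; 3.07 0.34 -0.26 0 0 -0.063 -1; 3.04 0.54 -0.26 0 0 -0.063 -1; 3.00 0.73 -0.26 0 0 -0.063 -1; 2.95 0.92 -0.26 0 0 -0.063 -1; 2.89 1.10 -0.26 0 0 -0.063 -1; 2.81 1.28 -0.26 0 0 -0.063 -1; 2.72 1.46 -0.26 0 0 -0.063 -1; 2.63 1.63 -0.26 0 0 -0.063 -1; 
(np.float64(345.38825720614744), np.float64(224.48414399417888)) (np.float64(250.11063864970333), np.float64(147.74347154333273))
(np.float64(343.3855965706199), np.float64(216.40695633273612)) (np.float64(245.18351996981406), np.float64(159.07731432803993))
```

>>> apply_moves(
  series="2.5 -1.9 -0.5 0 0 -0.06 -1; 2.6 -1.7 -0.5 0 0 -0.06 -1; 2.7 -1.5 -0.5 0 0 -0.06 -1; 2.8 -1.4 -0.5 0 0 -0.06 -1; 2.9 -1.2 -0.5 0 0 -0.06 -1; 2.9 -1.0 -0.5 0 0 -0.06 -1; 3.0 -0.8 -0.5 0 0 -0.06 -1; 3.0 -0.6 -0.5 0 0 -0.06 -1; 3.1 -0.4 -0.5 0 0 -0.06 -1; 3.1 -0.2 -0.5 0 0 -0.06 -1",
  squeeze=25,
)

```text
clock: 0.93
eef_pos: [357.6, -361.4, 298.3]
tcp_rot: [-3.141, -0.0, 0.864]
contact_force: [1.0, 0.1, -0.1]
opening: 1.001
```

>>> apply_moves(
  series="3.1 0 0 0 0 -0.06 -1; 3.1 0.1 0 0 0 -0.06 -1; 3.1 0.3 0 0 0 -0.06 -1; 3 0.5 0 0 0 -0.06 -1; 3 0.7 0 0 0 -0.06 -1; 2.9 0.9 0 0 0 -0.06 -1; 2.9 1.1 0 0 0 -0.06 -1; 2.8 1.3 0 0 0 -0.06 -1; 2.7 1.5 0 0 0 -0.06 -1; 2.6 1.6 0 0 0 -0.06 -1",
)

```text
clock: 1.77
eef_pos: [558.1, -127.4, 298.0]
tcp_rot: [-3.141, -0.0, 1.464]
contact_force: [0.2, -0.5, -0.1]
opening: 0.999
```

```bash
python3 - <<'E'
from h import *
import cv2
s=r.sense();print(s["clock"],s["eef_pos"],s["tcp_rot"],s["contact_force"],r.tcp_to_tips)
c=r.camera_info("wrist");print(np.round(c["K"],1).tolist(),np.round(c["extrinsics"],3).tolist())
f=r.grab_frame("wrist");cv2.imwrite("pics/w1.png",f)
plan((539.7,-115,300),1.53,5)
for P in((539.5,-115.3,234.5),(562,-116,212),(543.6,-0.4,157),(534.5,-231.6,157)):print(np.round(proj("wrist",P),1))
E
```

```text
1.7667 [ 558.07396268 -127.41275125  298.00302581] [-3.14114702e+00 -1.57355075e-05  1.46389729e+00] [ 0.20183513 -0.53270385 -0.10609827] 17.0
[[325.2, 0.0, 282.2], [0.0, 325.2, 208.5], [0.0, 0.0, 1.0]] [[0.994, -0.103, -0.032, 566.122], [-0.108, -0.955, -0.278, -57.971], [-0.001, 0.28, -0.96, 423.205], [0.0, 0.0, 0.0, 1.0]]
0.14 -0.45 -0.04 0 0 -0.012 -1; 0.14 -0.45 -0.04 0 0 -0.012 -1; 0.15 -0.44 -0.04 0 0 -0.012 -1; 0.15 -0.44 -0.04 0 0 -0.012 -1; 0.16 -0.44 -0.04 0 0 -0.012 -1; 
[244.9 222. ]
[281.5 209.2]
[244.2  55.6]
[265.7 309.7]
```

View pics/w1.png

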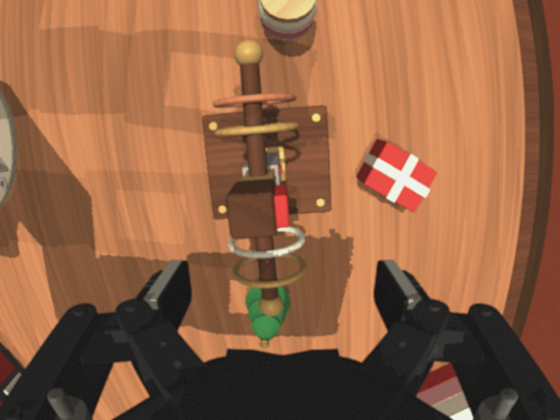

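Wrist view: head top quad about (229-275, 182-237), paddle (281,205), bar balls (249,53) and (270,307), screws (213,126), (316,118), (222,210), (320,203).

```bash
python3 - <<'E'
from h import *
import cv2
f=cv2.imread("pics/w1.png");h=cv2.cvtColor(f,cv2.COLOR_BGR2HSV)
S=[onz("wrist",*p,13) for p in((213,126),(316,118),(222,210),(320,203))]
print("screws",*S,"ctr",np.mean(S,0),[np.linalg.norm(S[0]-S[1]),np.linalg.norm(S[0]-S[2])])
a,b=onz("wrist",249,53,157),onz("wrist",270,307,157)
print("bar",a,b,(a+b)/2,np.linalg.norm(a-b),"yaw",-np.arctan2((a-b)[0],(a-b)[1]))
m=cv2.inRange(h,(0,180,90),(6,255,255))|cv2.inRange(h,(172,180,90),(180,255,255))
m[:,:262]=0;m[:,300:]=0;m[:170]=0;m[245:]=0
x,y,w,hh=cv2.boundingRect(m);print("paddle box",x,y,w,hh)
print("outer edge top",onz("wrist",x+w,y+hh/2,229), onz("wrist",x,y+hh/2,229))
for p in((228,186),(273,182),(275,236),(231,238)):print("head",onz("wrist",*p,234.5))
cv2.imwrite("pics/w1c.png",cv2.resize(f[165:255,200:320],None,fx=6,fy=6,interpolation=cv2.INTER_CUBIC))
E
```

```text
screws [480.7 -55.4  13. ] [610.9 -59.9  13. ] [ 476.9 -166.5   13. ] [ 607.  -170.3   13. ] ctr [ 543.875 -113.025   13.   ] [np.float64(130.27774176734872), np.float64(111.16496750325616)]
bar [547.7   1.3 157. ] [ 539.1 -228.8  157. ] [ 543.4  -113.75  157.  ] 230.2606566480692 yaw -0.03735766589084652
paddle box 274 185 15 42
outer edge top [ 567.4 -109.5  229. ] [ 558.1 -108.5  229. ]
head [532.3 -91.8 234.5]
head [559.4 -92.3 234.5]
head [ 556.9 -126.3  234.5]
head [ 529.2 -125.   234.5]
```

View pics/w1c.png

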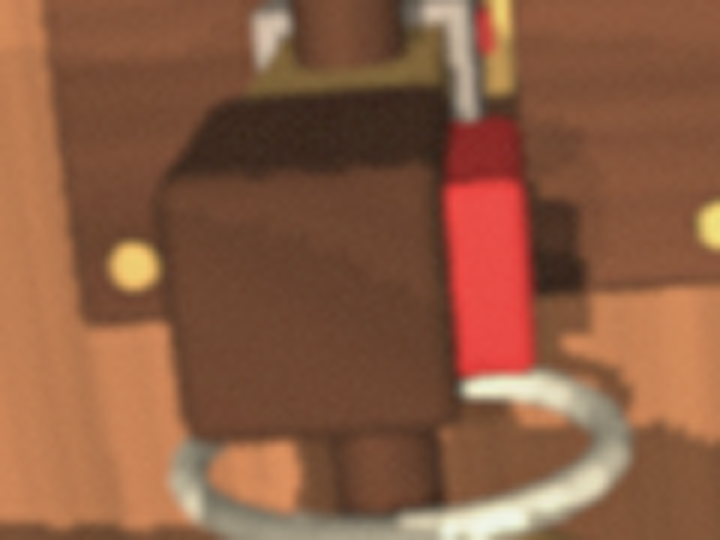

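Top face of the head: crop corners (162,178), (447,178), (457,420), (187,435), i.e. centre px ≈(252,215). Paddle is at right, +x. Wrist-based centre is (544,-113), yaw -0.037; the top camera gives 5 mm less in x, so I'll trust the wrist view and check by force.

```bash
python3 - <<'E'
from h import *
for p in((227,194.7),(274.5,194.7),(276.2,235),(231,237.5)):print("head",onz("wrist",*p,234.5))
plan((544.3,-112.8,210),1.534,10)
E
```

```text
head [530.9 -97.  234.5]
head [ 559.5 -100.1  234.5]
head [ 557.7 -125.7  234.5]
head [ 529.3 -124.6  234.5]
0.09 -0.18 0.88 0 0 -0.006 -1; 0.10 -0.18 0.88 0 0 -0.006 -1; 0.10 -0.18 0.88 0 0 -0.006 -1; 0.10 -0.18 0.88 0 0 -0.006 -1; 0.10 -0.18 0.88 0 0 -0.006 -1; 0.10 -0.18 0.88 0 0 -0.006 -1; 0.10 -0.18 0.88 0 0 -0.006 -1; 0.10 -0.18 0.88 0 0 -0.006 -1; 0.10 -0.17 0.88 0 0 -0.006 -1; 0.11 -0.17 0.88 0 0 -0.006 -1;
```

>>> apply_moves(
  series="0.3 -0.6 0 0 0 -0.02 -1; 0.3 -0.6 0 0 0 -0.02 -1; 0.4 -0.55 0 0 0 -0.03 -1; 0 0 1 0 0 0 -1; 0 0 1.4 0 0 0 -1; 0 0 1.4 0 0 0 -1; 0 0 1.4 0 0 0 -1; 0 0 1.4 0 0 0 -1; 0 0 1.2 0 0 0 -1; 0 0 1 0 0 0 -1",
)

```text
clock: 2.65
eef_pos: [539.9, -117.8, 208.9]
tcp_rot: [-3.141, -0.0, 1.53]
contact_force: [0.9, 0.1, -0.4]
opening: 1.001
```

```bash
python3 - <<'E'
from h import *
import cv2
s=r.sense();print(s["clock"],s["eef_pos"],s["tcp_rot"],s["contact_force"])
f=r.grab_frame("wrist");cv2.imwrite("pics/w2.png",f)
plan((544.5,-112.5,210),1.534,1)
E
```

```text
2.65 [ 539.92709325 -117.76461025  208.90500545] [-3.14068631e+00 -5.21556727e-05  1.52975295e+00] [ 0.94558032  0.07887192 -0.42501372]
0.52 0.51 -0.27 0 0 -0.004 -1;
```

View pics/w2.png

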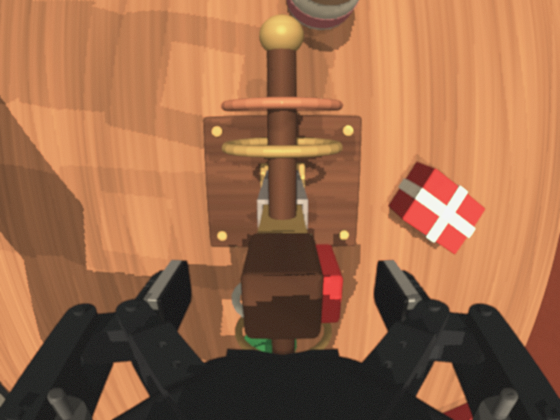

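In this view the head top (244–322, centre u≈283) is already centred between the pads (190/375, centre 282). The earlier wrist measurement was taken while the arm was still coasting. I'll redo it with the pose as it is now.

```bash
python3 - <<'E'
from h import *
s=r.sense();print(s["clock"],s["eef_pos"],s["tcp_rot"])
S=[onz("wrist",*p,13) for p in((217,131),(348,130),(222,236),(344,235))];print(np.mean(S,0))
H=[onz("wrist",*p,234.5) for p in((244,280),(318,280),(322,335),(246,338))];print("head",*H,np.mean(H,0))
a=onz("wrist",282,34,157);print("ball",a)
E
```

```text
2.7 [ 539.21929052 -117.48753163  207.31678373] [-3.13848521e+00 -5.01374341e-04  1.52988193e+00]
[ 539.3   -115.425   13.   ]
head [ 527.2 -101.2  234.5] [ 552.5 -102.2  234.5] [ 554.3 -126.5  234.5] [ 525.4 -126.9  234.5] [ 539.85 -114.2   234.5 ]
ball [544.   -2.2 157. ]
```

>>> apply_moves(
  series="0.25 0.08 -0.25 0 0 0 -1; 0 0 0 0 0 0 0.2; 0 0 0 0 0 0 0.2; 0 0 0 0 0 0 1; 0 0 0 0 0 0 1; 0 0 0 0 0 0 1; 0 0 0 0 0 0 1; 0 0 0 0 0 0 1; 0 0 0 0 0 0 1; 0 0 0 0 0 0 1",
  squeeze=35,
)

```text
clock: 3.53
eef_pos: [540.2, -114.8, 212.7]
tcp_rot: [-3.139, 0.0, 1.531]
contact_force: [-8.0, -0.7, 2.0]
opening: 0.347
```

>>> apply_moves(
  series="0 -0.05 0 0 0 0 1; 0 0 0 0 0 0 1; 0 0 -0.05 0 0 0 1; 0 0 -0.05 0 0 0 1; 0 0 -0.05 0 0 0 1; 0 0 -0.05 0 0 0 1; 0 0 0 0 0 0 1; 0 0 0 0 0 0 1; 0 0 0 0 0 0 1; 0 0 0 0 0 0 1",
)

```text
clock: 4.37
eef_pos: [540.2, -114.8, 214.0]
tcp_rot: [-3.139, -0.0, 1.531]
contact_force: [-5.6, -2.3, -10.6]
opening: 0.348
```

>>> apply_moves(
  series="0 -0.03 -0.05 0 0 0 1; 0 0 -0.05 0 0 0 1; 0 0 -0.05 0 0 0 1; 0 0 -0.05 0 0 0 1; 0 0 -0.05 0 0 0 1; 0 0 0 0 0 0 1; 0 0 0 0 0 0 1; 0 0 0 0 0 0 1; 0 0 0 0 0 0 1; 0 0 0 0 0 0 1",
)

```text
clock: 5.2
eef_pos: [540.2, -114.8, 216.9]
tcp_rot: [-3.14, 0.0, 1.531]
contact_force: [-5.2, -1.6, -10.5]
opening: 0.349
```

>>> apply_moves(
  series="0 -0.03 -0.1 0 0 0 1; 0 0 -0.15 0 0 0 1; 0 0 -0.15 0 0 0 1; 0 0 -0.15 0 0 0 1; 0 0 -0.15 0 0 0 1; 0 0 -0.15 0 0 0 1; 0 0 -0.1 0 0 0 1; 0 0 0 0 0 0 1; 0 0 0 0 0 0 1; 0 0 0 0 0 0 1",
)

```text
clock: 6.03
eef_pos: [540.2, -114.8, 226.9]
tcp_rot: [-3.141, 0.0, 1.531]
contact_force: [-5.2, -2.0, -8.4]
opening: 0.353
```

```bash
python3 - <<'E'
from h import *
import cv2
f=r.grab_frame("scene");f2=f[135:255,190:325]
cv2.imwrite("pics/s3.png",cv2.resize(f2,None,fx=4,fy=4,interpolation=cv2.INTER_CUBIC))
E
```

```text
(no output)
```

View pics/s3.png

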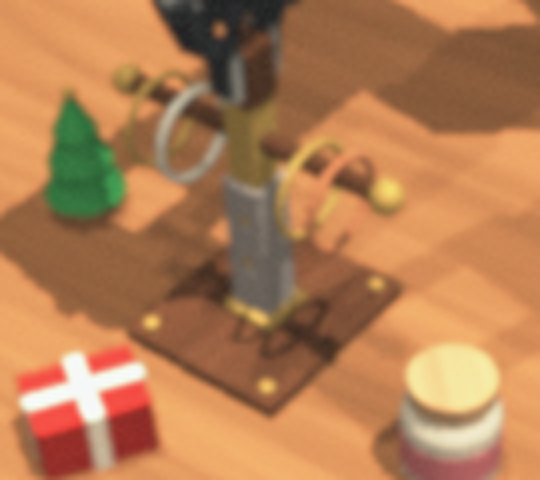

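Button no longer shows at the lower hole and the bar is higher. Checking how far via the gold bar-end ball (~(286,183) in the full frame).

```bash
cat >> h.py <<'E'
import cv2
def rise(tag):
    a=cv2.imread("pics/scene0.png");b=r.grab_frame("scene");cv2.imwrite(f"pics/s_{tag}.png",b)
    g=lambda i:cv2.cvtColor(i,cv2.COLOR_BGR2GRAY)
    z0=157;P0=np.array([544.,-1.,157.])
    u,v=proj("scene",P0);v=187;u=287
    t=g(a)[v-6:v+7,u-6:u+7];S=g(b)[v-30:v+15,u-15:u+16]
    R=cv2.matchTemplate(S,t,cv2.TM_CCOEFF_NORMED);_,m,_,l=cv2.minMaxLoc(R)
    x,y=l;q=R[y-1:y+2,x];d=(q[0]-q[2])/(2*(q[0]-2*q[1]+q[2])) if 0<y<len(R)-1 else 0
    dv=y+d-24
    k=proj("scene",P0+[0,0,10])[1]-proj("scene",P0)[1]
    print("score",m,"du",x-9,"dv",dv,"rise mm",dv/k*10)
E
python3 -c "
from h import *
rise('a');print(r.sense()['eef_pos'])"
```

```text
score 0.9611358046531677 du 0 dv -3.4762402 rise mm 11.684686971822561
[ 540.21303038 -114.79606673  226.92425785]
```

>>> apply_moves(
  series="0 0 -0.05 0 0 0 1; 0 0 -0.05 0 0 0 1; 0 0 -0.05 0 0 0 1; 0 0 0 0 0 0 1; 0 0 0 0 0 0 1; 0 0 0 0 0 0 0.3; 0 0 0 0 0 0 0.1; 0 0 0 0 0 0 -0.3; 0 0 0 0 0 0 -1; 0 0 0 0 0 0 -1",
)

```text
clock: 6.97
eef_pos: [541.5, -114.7, 229.3]
tcp_rot: [3.14, 0.0, 1.531]
contact_force: [-0.1, 0.0, -1.1]
opening: 0.856
```

```bash
python3 -c "
from h import *
rise('b');s=r.sense();print(s['eef_pos'],s['contact_force'],s['opening'],s['qpos'])"
```

```text
score 0.9802889823913574 du 0 dv -3.888668 rise mm 13.070980989715155
[ 541.3075182  -114.72014415  229.09380101] [-0.04603354  0.98071803  0.16816197] 0.9327954279547063 [-2.11711523e-01  2.61444567e-01  1.80856971e+00  3.08361424e-04
  1.06998269e+00 -1.71850953e-01]
```

>>> apply_moves(
  series="0 0 0 0 0 0 -1; 0 -0.23 0 0 0 0.1 -1; 0 0 0 0 0 0.12 -1; 0 0 0 0 0 0.12 -1; 0 0 0 0 0 0.12 -1; 0 0 0 0 0 0.12 -1; 0 0 0 0 0 0.12 -1; 0 0 0 0 0 0.12 -1; 0 0 0 0 0 0.12 -1; 0 0 0 0 0 0.12 -1",
)

```text
clock: 7.85
eef_pos: [538.5, -114.6, 228.4]
tcp_rot: [3.142, -0.0, 0.465]
contact_force: [-0.3, 0.7, 0.1]
opening: 0.997
```

>>> apply_moves(
  series="0 0 0 0 0 0.12 -1; 0 0 0 0 0 0.12 -1; 0 0 0 0 0 0.12 -1; 0 0 0 0 0 0.1 -1; 0 0 0 0 0 0.05 -1; 0 0 0.2 0 0 0 -1; 0 0 0.2 0 0 0 -1; 0 0 0.1 0 0 0 -1; 0 0 0 0 0 0 -1; 0 0 0 0 0 0 -1",
)

```text
clock: 8.68
eef_pos: [538.3, -114.6, 223.1]
tcp_rot: [-3.142, 0.0, -0.038]
contact_force: [0.4, 0.4, 0.3]
opening: 0.999
```

```bash
python3 - <<'E'
from h import *
s=r.sense();print(s["clock"],s["eef_pos"],s["tcp_rot"],s["contact_force"],s["qpos"][5])
f=r.grab_frame("wrist");cv2.imwrite("pics/w4.png",f)
plan((538.7,-115,223),-0.037,1)
E
```

```text
8.6833 [ 538.25762866 -114.64502553  223.12857677] [-3.14153683e+00  3.17424957e-04 -3.83226354e-02] [0.36514006 0.44920682 0.29460712] 1.3965365030998396
0.04 0.03 0.02 0 0 -0.002 -1;
```

View pics/w4.png

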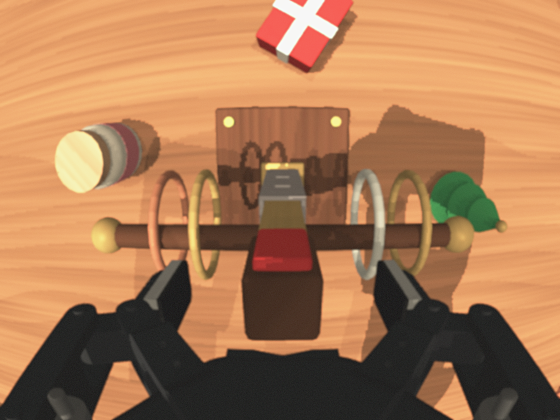

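Centred: head (243–322) between pads, paddle fully out, bangles clear of the fingers. Gripping the plain y faces.

>>> apply_moves(
  series="0 0 0 0 0 0 0.2; 0 0 0 0 0 0 0.2; 0 0 0 0 0 0 1; 0 0 0 0 0 0 1; 0 0 0 0 0 0 1; 0 0 0 0 0 0 1; 0 0 0 0 0 0 1; 0 0 0 0 0 0 1; 0 0 0 0 0 0 1; 0 0 0 0 0 0 1",
  squeeze=25,
)

```text
clock: 9.57
eef_pos: [538.4, -114.6, 223.3]
tcp_rot: [-3.141, -0.0, -0.039]
contact_force: [0.2, 1.4, -0.8]
opening: 0.35
```

>>> apply_moves(
  series="0 0 -0.04 0 0 0 1; 0 0 -0.04 0 0 0 1; 0 0 -0.04 0 0 0 1; 0 0 -0.04 0 0 0 1; 0 0 -0.04 0 0 0 1; 0 0 -0.04 0 0 0 1; 0 0 -0.04 0 0 0 1; 0 0 -0.04 0 0 0 1; 0 0 0 0 0 0 1; 0 0 0 0 0 0 1",
)

```text
clock: 10.4
eef_pos: [538.3, -114.6, 225.2]
tcp_rot: [-3.141, 0.001, -0.039]
contact_force: [7.0, -0.1, -15.3]
opening: 0.345
```

>>> apply_moves(
  series="0 0 -0.05 0 0 0 1; 0 0 -0.05 0 0 0 1; 0 0 -0.05 0 0 0 1; 0 0 -0.05 0 0 0 1; 0 0 -0.05 0 0 0 1; 0 0 -0.05 0 0 0 1; 0 0 -0.05 0 0 0 1; 0 0 -0.05 0 0 0 1; 0 0 -0.05 0 0 0 1; 0 0 -0.05 0 0 0 1",
)

```text
clock: 11.23
eef_pos: [538.3, -114.6, 230.1]
tcp_rot: [-3.141, 0.001, -0.039]
contact_force: [7.0, 0.5, -16.6]
opening: 0.347
```

```bash
python3 -c "
from h import *
rise('c')"
```

```text
score 0.9811049103736877 du 0 dv -5.897667 rise mm 19.823829430882988
```

>>> apply_moves(
  series="0 0 -0.05 0 0 0 1; 0 0 -0.05 0 0 0 1; 0 0 -0.05 0 0 0 1; 0 0 -0.05 0 0 0 1; 0 0 -0.05 0 0 0 1; 0 0 -0.05 0 0 0 1; 0 0 -0.05 0 0 0 1; 0 0 -0.05 0 0 0 1; 0 0 -0.05 0 0 0 1; 0 0 0 0 0 0 1",
)

```text
clock: 12.12
eef_pos: [538.3, -114.6, 234.6]
tcp_rot: [-3.141, 0.001, -0.039]
contact_force: [6.6, 0.5, -15.8]
opening: 0.345
```

>>> apply_moves(
  series="0 0 -0.02 0 0 0 1; 0 0 -0.02 0 0 0 1; 0 0 -0.02 0 0 0 1; 0 0 -0.02 0 0 0 1; 0 0 -0.02 0 0 0 1; 0 0 -0.02 0 0 0 1; 0 0 -0.02 0 0 0 1; 0 0 -0.02 0 0 0 1; 0 0 -0.02 0 0 0 1; 0 0 -0.02 0 0 0 1",
)

```text
clock: 12.95
eef_pos: [538.3, -114.6, 236.5]
tcp_rot: [-3.141, 0.001, -0.039]
contact_force: [7.0, -0.9, -16.2]
opening: 0.353
```

>>> apply_moves(
  series="0 0 -0.02 0 0 0 1; 0 0 -0.02 0 0 0 1; 0 0 -0.02 0 0 0 1; 0 0 -0.02 0 0 0 1; 0 0 -0.02 0 0 0 1; 0 0 -0.02 0 0 0 1; 0 0 -0.02 0 0 0 1; 0 0 -0.02 0 0 0 1; 0 0 -0.02 0 0 0 1; 0 0 -0.02 0 0 0 1",
)

```text
clock: 13.78
eef_pos: [538.3, -114.6, 238.5]
tcp_rot: [-3.141, 0.001, -0.039]
contact_force: [6.0, 0.3, -17.0]
opening: 0.351
```

>>> apply_moves(
  series="0 0 -0.02 0 0 0 1; 0 0 -0.02 0 0 0 1; 0 0 -0.02 0 0 0 1; 0 0 -0.02 0 0 0 1; 0 0 -0.02 0 0 0 1; 0 0 -0.02 0 0 0 1; 0 0 -0.02 0 0 0 1; 0 0 -0.02 0 0 0 1; 0 0 -0.02 0 0 0 1; 0 0 -0.02 0 0 0 1",
)

```text
clock: 14.62
eef_pos: [538.3, -114.6, 240.5]
tcp_rot: [-3.141, 0.001, -0.039]
contact_force: [6.7, 0.3, -16.3]
opening: 0.347
```

>>> apply_moves(
  series="0 0 -0.02 0 0 0 1; 0 0 -0.02 0 0 0 1; 0 0 -0.02 0 0 0 1; 0 0 -0.02 0 0 0 1; 0 0 -0.02 0 0 0 1; 0 0 -0.02 0 0 0 1; 0 0 -0.02 0 0 0 1; 0 0 -0.02 0 0 0 1; 0 0 -0.02 0 0 0 1; 0 0 -0.02 0 0 0 1",
)

```text
clock: 15.45
eef_pos: [538.3, -114.6, 242.6]
tcp_rot: [-3.141, 0.001, -0.039]
contact_force: [6.2, 0.5, -16.6]
opening: 0.347
```

>>> apply_moves(
  series="0 0 -0.02 0 0 0 1; 0 0 -0.02 0 0 0 1; 0 0 -0.02 0 0 0 1; 0 0 -0.02 0 0 0 1; 0 0 -0.02 0 0 0 1; 0 0 -0.02 0 0 0 1; 0 0 -0.02 0 0 0 1; 0 0 -0.02 0 0 0 1; 0 0 -0.02 0 0 0 1; 0 0 -0.02 0 0 0 1",
)

```text
clock: 16.28
eef_pos: [538.3, -114.6, 244.5]
tcp_rot: [-3.141, 0.001, -0.039]
contact_force: [6.7, 0.5, -15.9]
opening: 0.349
```

```bash
python3 -c "
from h import *
rise('d')"
```

```text
score 0.9628003835678101 du 0 dv -10.511507 rise mm 35.332331401904
```

>>> apply_moves(
  series="0 0 -0.02 0 0 0 1; 0 0 -0.02 0 0 0 1; 0 0 -0.02 0 0 0 1; 0 0 -0.02 0 0 0 1; 0 0 -0.02 0 0 0 1; 0 0 -0.02 0 0 0 1; 0 0 -0.02 0 0 0 1; 0 0 -0.02 0 0 0 1; 0 0 -0.02 0 0 0 1; 0 0 -0.02 0 0 0 1",
)

```text
clock: 17.17
eef_pos: [538.3, -114.6, 246.6]
tcp_rot: [-3.141, 0.001, -0.039]
contact_force: [7.1, 0.6, -16.1]
opening: 0.349
```

>>> apply_moves(
  series="0 0 -0.02 0 0 0 1; 0 0 -0.02 0 0 0 1; 0 0 -0.02 0 0 0 1; 0 0 -0.02 0 0 0 1; 0 0 -0.02 0 0 0 1; 0 0 -0.02 0 0 0 1; 0 0 -0.02 0 0 0 1; 0 0 -0.02 0 0 0 1; 0 0 -0.02 0 0 0 1; 0 0 -0.02 0 0 0 1",
)

```text
clock: 18.0
eef_pos: [538.4, -114.6, 249.6]
tcp_rot: [-3.141, 0.0, -0.039]
contact_force: [5.0, 0.9, -10.9]
opening: 0.352
```

The lifting force dropped from 16 to 11 N with a small jump, which looks like a snap. Looking for the button before letting go.

```bash
python3 - <<'E'
from h import *
rise('e')
w=r.grab_frame("wrist");s=cv2.imread("pics/s_e.png")
f=lambda i:cv2.resize(i,(400,400),interpolation=cv2.INTER_CUBIC)
cv2.imwrite("pics/e.png",np.hstack([f(w[110:240,215:345]),f(s[130:220,205:295])]))
E
```

```text
score 0.9896000027656555 du 0 dv -12.058444 rise mm 40.53205111562968
```

View pics/e.png

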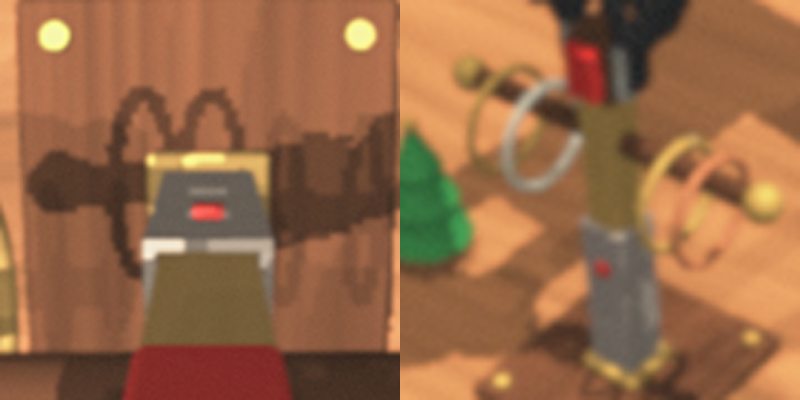

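The button shows red in the tube's face, well above the empty lower hole, in both views (wrist crop (208,212), scene crop (602,268)). Relieving, opening and rising clear.

>>> apply_moves(
  series="0 0 0.03 0 0 0 1; 0 0 0.03 0 0 0 1; 0 0 0 0 0 0 1; 0 0 0 0 0 0 0.3; 0 0 0 0 0 0 0.1; 0 0 0 0 0 0 -0.3; 0 0 0 0 0 0 -1; 0 0 0 0 0 0 -1; 0 0 0 0 0 0 -1; 0 0 0 0 0 0 -1",
)

```text
clock: 18.93
eef_pos: [538.3, -114.8, 249.5]
tcp_rot: [3.141, -0.0, -0.039]
contact_force: [-0.4, -0.4, -1.2]
opening: 0.998
```

>>> apply_moves(
  series="0 0 -0.5 0 0 0 -1; 0 0 -1 0 0 0 -1; 0 0 -1.5 0 0 0 -1; 0 0 -1.5 0 0 0 -1; 0 0 -1.5 0 0 0 -1; 0 0 -1.5 0 0 0 -1; 0 0 -1 0 0 0 -1; 0 0 -0.5 0 0 0 -1; 0 0 0 0 0 0 -1; 0 0 0 0 0 0 -1",
)

```text
clock: 19.77
eef_pos: [538.2, -114.6, 339.2]
tcp_rot: [-3.142, 0.0, -0.039]
contact_force: [-0.5, -0.2, -0.9]
opening: 1.0
```

```bash
python3 - <<'E'
from h import *
rise('f')
s=cv2.imread("pics/s_f.png");q=r.sense();print(q["eef_pos"],q["contact_force"],q["opening"])
cv2.imwrite("pics/f.png",cv2.resize(s[110:260,170:330],None,fx=4,fy=4,interpolation=cv2.INTER_CUBIC))
E
```

```text
score 0.9856691360473633 du 0 dv -12.019334 rise mm 40.4005900446598
[ 537.96351527 -114.59060553  338.71928581] [0.44137476 0.61042079 0.56000274] 0.9999556141824716
```

View pics/f.png

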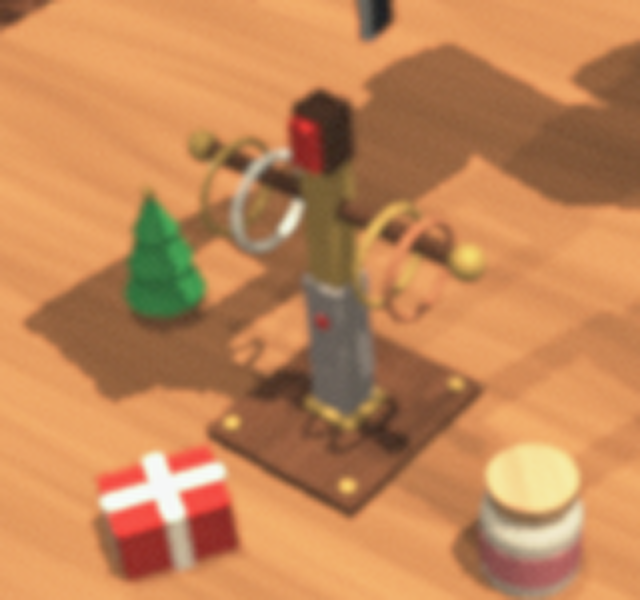

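The gripper is well clear; the button is out at (322,321), and the tree, box and candle look unmoved.

```bash
python3 -c "
from rig import r
print(r.sign_off())"
```

```text
the job is handed in; nothing more can be done
None
```

The bangle stand is up one hole and locked, and I handed the job in at about 20 s of the 53 s allowed. The hand-in gives no verdict.

- **What I did:** I pinched the paddle against the head at 35 N and lifted the post about 13 mm with the button drawn in. Then I let the paddle go, turned the gripper a quarter turn and took hold of the plain ±y faces at 25 N. I slid the post up about 2 mm at a time until the lifting force fell from 16 to 11 N, which marked the snap, then eased off, opened and rose clear.
- **Last checks:**
  - The red button shows in the tube wall above the empty lower hole.
  - The post held its height after release, with a rise of about 40 mm, so the button is at about 105 mm.
  - The contact force reads about zero, and the candle, tree and gift box look unmoved.
- **Force:** The pull on the post at the end of each move never read over 17 N. The force between button and tube is not measured directly.
- **Disagreements:**
  - My first wrist-camera position was about 5 mm off because the arm was still coasting. I corrected it before the first pinch.
  - The height from the camera differed from the arm's own reading by 1 to 2.5 mm during the lift, which is within its resolution.

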